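Hang a substrate carrier on the free branch of a carousel rack

TASK

Turn the small carousel rack until it rests against its stop, with its one free branch to the front, then take the substrate carrier that stands on the bench and hang it by its slot on that branch, slid fully home against the collar. The rod's clamp is set by eye, so the rod may stand several millimetres left or right of where it measures: feel for it gently with the slot and never force it. Leave the rack against its stop and the other things where they are.

Things in the scene. Friction and masses are not known exactly. Their poses are not given: they have to be found in the camera images.
- rack: Aluminium carousel rack, fixed to the bench: round foot 90 mm across, 20 mm high, with a turning post (hub top 220 mm up). Origin: centre of the foot's underside, on the axis of rotation; x points to the rear, a dark lug on the foot at -x marks the front. Three branches 120 degrees apart: two hold carriers (fixed, tops 260 mm up, within 80 mm of the axis), one is free.
- turntable (a joint): Turn of post and branches, rad, grows counter-clockwise from above. 0 = hard stop, free branch pointing to the foot's -x (front), over the lug; at t it points t counter-clockwise from there. Friction 0.45 N m; stays where left. A finger against the rod's side near its tip turns it. Never push the rack with over 25 N, nor the carrier against it with over 20 N.
- branch_tip (a point): Nominal centre of the free branch's outer end, 110 mm from the rotation axis. The branch is a steel rod, 8 mm thick, flat-ended, rising outward by 8 degrees. The real rod stands parallel to this but shifted sideways (the point's y) by up to 7.5 mm either way, not measured; its clamp holds against 15 N. Height and length are true.
- branch_home (a point): Nominal point on the rod's axis at the outer face of the collar (18 mm across) against which a hung carrier sits, 52 mm from the axis of rotation and 205 mm above the bench. Its x axis points level from the free branch towards the post, z up; the same unmeasured sideways shift applies along y.
- slot (a point): Centre of the carrier's slot, 62 mm above its underside. The slot, 12 mm wide (y) and 16 mm high, goes through the upright steel plate (6 mm thick along x, 30 mm wide along y). Carrier, about 110 g: white base 40 x 50 x 14 mm (x, y, z), the plate on it, a white stem on top; same from front and back; stands upright at first.
- stem (a point): Middle of the carrier's stem, where to grip it from above: 42 mm above the slot's centre; the stem is 12 mm (x) by 20 mm (y), from 78 to 120 mm above the carrier's underside. Axes as the carrier's.
- pot: Bystander: white pot of swabs, 59 mm across, 84 mm high; origin under its centre. It and the carrier may stand on either side of the rack.
- vial: Bystander: small light bottle, 22 mm across, 45 mm high; origin under its centre.
- tee: Bystander: metal coax tee lying on the bench, 39 x 56 x 15 mm; origin under its centre.
- adapter: Bystander: metal coax adapter lying on the bench, 15 x 44 x 15 mm; origin under its centre.
- tape: Bystander: roll of film tape lying flat, 73 mm across, 19 mm high; origin under its centre.

How it is judged:
On the way, in this order (a step that is already met when the one before it is completed fails the run):
1. the rack is turned against its stop (value of joint turntable below 0.05 rad), for 0.2 s.
2. the carrier is on the branch and home against the collar (x of slot in the frame of branch_home between -0.0065 and 0.002 m and y of slot in the frame of branch_home between -0.012 and 0.012 m and z of slot in the frame of branch_home between -0.01 and 0.006 m), for 0.1 s.
At the end, for the whole second after the job is handed in: The rack is within 0.1 rad of its stop and the carrier hangs at rest on the free branch, upright within 0.25 rad, the slot's centre within 6.5 mm of the collar's face along the branch (3 mm when it touches), within 12 mm sideways and 10 mm below to 3 mm above the rod's axis (value of joint turntable below 0.1 rad and x of slot in the frame of branch_home between -0.0065 and 0.002 m and y of slot in the frame of branch_home between -0.012 and 0.012 m and z of slot in the frame of branch_home between -0.01 and 0.003 m and angle between slot's own z axis and vertical below 0.25 rad and contact force between carrier and rack above 0.2 N and linear speed of carrier below 0.03 m/s).
It fails at once if the carrier is forced against the rack (over 20 N) (contact force between carrier and rack above 20 N).
It fails at once if the rack is pushed harder than 25 N by the robot (contact force between any of the fingers, the arm and rack above 25 N).
It fails at once if a bystander is moved by more than 20 mm (distance of any of pot, vial, tee, adapter, tape from where it was at the start of the episode above 0.02 m).
It also fails if it takes over 72 s, if anything falls off the work surface, if the arm or the gripper's body presses on something with over 40 N, if the wrist force passes 120 N, or if a joint passes its speed limit or range.

ROBOT

A 6-joint arm with a two-finger parallel gripper is mounted at the origin on a cart in front of the work surface, level with it; the furniture and walls round the work are solid. World frame = base frame: x ahead of the robot, y to its left, z up, the work surface at z = 0. Lengths are in m, angles in rad, forces in N, time in s.
With the tool pointing down it reaches from about 0.3 to 0.75 m from the base axis. Payload 8.5 kg.
Tool frame: the origin (TCP) lies midway between the tips of the shut fingers; the grasp point (between the pads) lies 19 mm behind it; z points along the fingers, y is the line along which they close (so a half turn about z gives the same grasp; the last joint's range is limited). The gripper opens to 88 mm and grips with 3 to 60 N. Pads are 18 mm wide; open, the fingers measure 123 mm over their backs; the gripper's body (75 mm by 187 mm) begins 45 mm behind the grasp point.
Start: joints at [-1.494, 0.381, 1.297, -0, 1.464, -0.215], TCP at [0.158, -0.527, 0.239] pointing down, gripper open.
Joint ranges: [-3.11, 3.11], [-0.89, 2.33], [0.22, 2.48], [-1.42, 4.56], [0.17, 2.85], [-2.88, 2.88]. Speed limits (rad/s): [2.39, 2.39, 3.14, 3.14, 3.14, 3.14].

INTERFACE

Orientations are given as a unit quaternion [x, y, z, w].
In Python, from rig import ctrl, optics gives the robot as it stands.
- The arm moves only by the tool step_arm, never from a script. Its arguments are lists of equal length, an entry for each row: "turn": the turn, a rotation vector about the tool's x, y, z in rad, a list of three; "travel": the shift along the tool's x, y, z in m, a list of three; "claw": the opening, from 0 (shut) to 1 (fully open). In form: {"turn": [[rx, ry, rz], ...], "travel": [[tx, ty, tz], ...], "claw": [claw, ...]}. A call has 1 to 12 rows; each row shifts and turns the commanded pose from where the row before left it, along the tool's axes as they then stand; what a row does not reach is not made up. A row lasts 1/8 s, in which the tool goes at most 62.5 mm and 10.7 degrees, less where a joint would pass 70% of its speed; a pose out of reach is approached as far as the arm can. A call is refused whole if a number of a shift passes 0.0625 or a number of a turn 0.188, either way. A call with a gripper value outside its range is refused whole. The fingers move at their own pace and stop on an object; the grip force is fixed at half the most. Time passes only in rows, so rows that do not move let the fingers close. It gives the time, the measured TCP pose, the force, the opening and the grip force at its end, in the units of the state.
- ctrl.state(): the state, without advancing time (a new reading comes with each control period).
- optics.capture(name): name is "scene" or "top"; returns the picture (400x640x3 uint8, red, green, blue); there is no depth.
- optics.camera_model(name): a dict with "fx", "fy", "cx", "cy" (pixels), "camera_from_world" (4x4, takes a point from world to camera coordinates). Camera axes: x right, y up, looking along -z (the intrinsics and any distortion apply to the point x, -y, -z); pixel columns grow to the right and rows downward; lengths in m; the calibration is good to about 2 mm. A picture is of the moment at which its call begins. camera_model takes no time and is no camera call.
- ctrl.close_job(): hands the job in; it is judged then, once.
The state is a dict: "clock": time; "qpos": joint angles; "dq": joint speeds; "joint_torque": joint torques, N m; "position": TCP position; "tool_rot": TCP orientation; "contact_force": force on the tool from outside, world axes, zero at the start; "ft_torque": the same for the moment, N m; "finger_gap": opening from 0.0 (shut) to 1.0 (fully open); "grasp_force": force on a finger pad.
Only numpy, scipy, OpenCV 4.12 (cv2) and the standard library are available. Lean on these libraries where they do the work, as an engineer would, in place of code of your own. Each camera call takes 0.05 s, during which the arm holds its last target. There are 200 camera calls.

## Working session

There is one attempt and no reset: what is moved stays moved. The work goes in short steps, Python scripts to look and compute and a tool call to move; the robot and the scene stay as the last step left them, time stands still between calls to the robot, and variables do not carry over. Pictures are saved under pics/ and viewed, at most 10 in all, crops included, and the job is handed in when it is done.

Besides the shell and the picture viewer there is one more tool, called after "Call:" as name(argument=value, ...) on one line, values as JSON. step_arm: Moves the arm, as the interface text tells. Its arguments: {"type":"object","properties":{"turn":{"type":"array"},"travel":{"type":"array"},"claw":{"type":"array"}},"required":["turn","travel","claw"]}

```bash
mkdir -p pics
cat > h.py <<'E'
import numpy as np, cv2
from rig import ctrl, optics
def proj(n,P):
    m=optics.camera_model(n);T=np.array(m["camera_from_world"])
    p=np.atleast_2d(P)@T[:3,:3].T+T[:3,3]
    return np.c_[m["cx"]+m["fx"]*p[:,0]/-p[:,2], m["cy"]-m["fy"]*p[:,1]/-p[:,2]]
def ray(n,uv):
    m=optics.camera_model(n);T=np.array(m["camera_from_world"]);R=T[:3,:3]
    d=np.array([(uv[0]-m["cx"])/m["fx"],-(uv[1]-m["cy"])/m["fy"],-1.])
    return -R.T@T[:3,3], R.T@d
def atz(n,uv,z):
    o,d=ray(n,uv);return o+d*(z-o[2])/d[2]
def tri(a,b):
    (o1,d1),(o2,d2)=ray(*a),ray(*b)
    A=np.c_[d1,-d2];t=np.linalg.lstsq(A,o2-o1,rcond=None)[0]
    p,q=o1+d1*t[0],o2+d2*t[1];return (p+q)/2,np.linalg.norm(p-q)
def snap(n,f,crop=None,s=1):
    im=optics.capture(n)[:,:,::-1]
    cv2.imwrite(f"pics/raw_{f}.png",im)
    if crop: x0,y0,x1,y1=crop;im=im[y0:y1,x0:x1]
    cv2.imwrite(f"pics/{f}.png",cv2.resize(im,None,fx=s,fy=s,interpolation=cv2.INTER_CUBIC))
E
python3 - <<'E'
from h import *
snap("scene","s0");snap("top","t0")
for n in("scene","top"):
    m=optics.camera_model(n);print({k:v for k,v in m.items() if k!="camera_from_world"});print(np.round(ray(n,(320,200)),3))
print(ctrl.state())
E
```

```text
{'fx': 516.0044482045398, 'fy': 516.0044482045398, 'cx': 323.26375764089295, 'cy': 198.5461190802944}
[[-0.201  0.941  1.138]
 [ 0.496 -0.573 -0.653]]
{'fx': 444.463319114888, 'fy': 444.463319114888, 'cx': 327.2014681232887, 'cy': 199.40470006362293}
[[ 0.298  0.049  1.357]
 [ 0.188  0.035 -0.982]]
{'clock': 0.1, 'qpos': array([-1.49434381e+00,  3.81102558e-01,  1.29813730e+00, -3.01019119e-06,
        1.46362266e+00, -2.15276341e-01]), 'dq': array([ 0.00104069, -0.00119605, -0.00224323, -0.00189054, -0.00142262,
        0.00035785]), 'joint_torque': array([ 3.75968302e-03, -4.38653684e+01, -2.24909037e+01,  7.14052166e-02,
        3.42866394e-02, -8.16982765e-05]), 'position': array([ 0.1581745 , -0.52650204,  0.23822959]), 'tool_rot': array([ 9.89380409e-01,  1.45347866e-01,  4.25439310e-05, -6.33510059e-04]), 'contact_force': array([-0.30910157, -0.39810338, -0.14522596]), 'ft_torque': array([ 0.01850683, -0.00413805,  0.01718707]), 'grasp_force': 0.0, 'finger_gap': 1.0001040972275075}
```

View pics/s0.png

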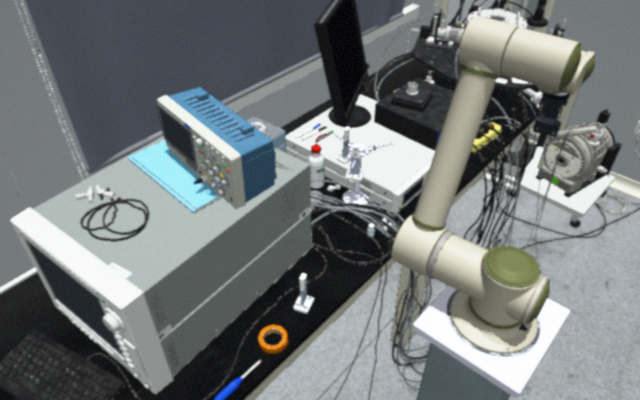

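View pics/t0.png

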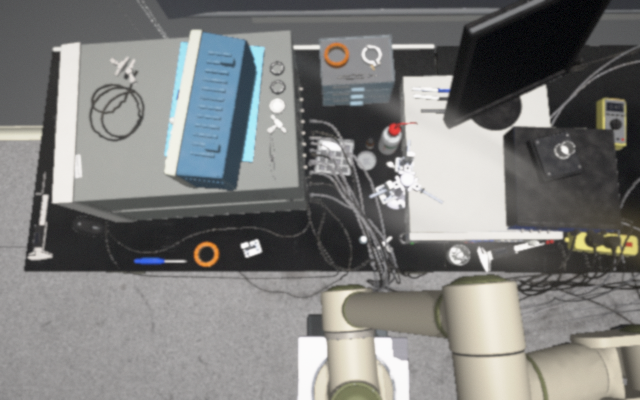

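The scene picture shows the carrier at (304,295), the tape at (273,338), the rack at about (355,170) and the vial at (371,230). In the top picture the carrier is at (251,248), the rack at about (400,185) and the pot at about (459,254). Next I'll enlarge both pictures.

Run:
```python
import cv2,numpy as np
s=cv2.imread("pics/raw_s0.png");t=cv2.imread("pics/raw_t0.png")
C=lambda im,x0,y0,w,h,k:cv2.resize(im[y0:y0+h,x0:x0+w],None,fx=k,fy=k,interpolation=cv2.INTER_CUBIC)
a=C(t,355,140,100,75,5); b=C(s,305,125,80,100,6)
c=C(t,230,230,50,37,6)[:225,:300]; d=C(s,280,265,50,60,5)
W=np.zeros((600,800,3),np.uint8)
W[:375,:500]=C(t,355,140,100,75,5)   # top rack k5
W[375:600,:300]=cv2.resize(c,(300,225))[:225]
W[:360,500:800]=C(s,325,135,60,72,5)   # scene rack k5
W[360:600,500:800]=C(s,275,265,60,48,5)  # scene carrier k5
cv2.imwrite("pics/c0.png",W)
```

```text
(no output)
```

View pics/c0.png

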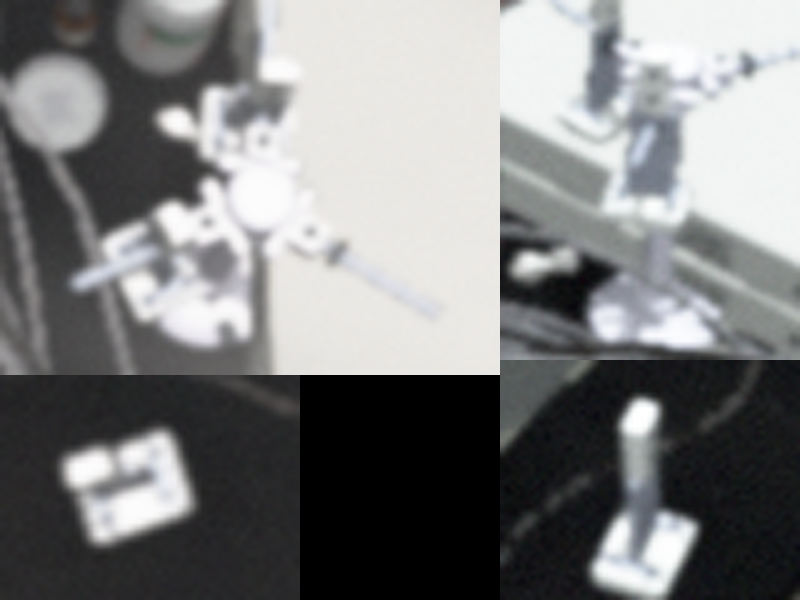

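The crop shows the hub top at top(407.4,179), the collar at top(422.4,190.6)/scene(374,147.6), the rod tip at top(442.4,202.2) and the dark lug at top(402.6,205). The carrier's stem top is at top(244.7,245.5)/scene(303,275.4).

Run:
```python
from h import *
np.set_printoptions(precision=4,suppress=True)
hub=atz("top",(407.4,179),.22);print("hub",hub)
print("tip z.213",atz("top",(442.4,202.2),.213),"collar",atz("top",(422.4,190.6),.205),tri(("top",(422.4,190.6)),("scene",(374,147.6))))
print("lug",atz("top",(402.6,205),.02))
print("hub scene",proj("scene",hub),proj("scene",hub*[1,1,0]), proj("top",hub*[1,1,0]))
print("stem",tri(("top",(244.7,245.5)),("scene",(303,275.4))), atz("top",(244.7,245.5),.12))
for uv in[(62,460),(168,432),(195,510),(98,545)]:
    p=(230+uv[0]/6,230+(uv[1]-375)/6);print("base",atz("top",p,.014))
for uv in[(363,240),(206,254),(459,254),(485,258)]: print(uv,atz("top",uv,.02))
for uv in[(590,565),(630,508),(698,522),(660,600)]:print("sbase",atz("scene",(275+(uv[0]-500)/5,265+(uv[1]-360)/5),.014))
```

```text
hub [ 0.5716 -0.1392  0.22  ]
tip z.213 [ 0.511  -0.2293  0.213 ] collar [ 0.5437 -0.1801  0.205 ] (array([ 0.5441, -0.1798,  0.2054]), np.float64(0.001090571809861043))
lug [ 0.5384 -0.1552  0.02  ]
hub scene [[359.5723 146.0336]] [[356.1157 199.7329]] [[396.1524 195.6247]]
stem (array([0.4065, 0.3025, 0.1222]), np.float64(0.002021302259909612)) [0.4058 0.3024 0.12  ]
base [0.4191 0.3376 0.014 ]
base [0.4333 0.2843 0.014 ]
base [0.3941 0.2694 0.014 ]
base [0.3765 0.3177 0.014 ]
(363, 240) [ 0.4315 -0.0334  0.02  ]
(206, 254) [0.3888 0.4387 0.02  ]
(459, 254) [ 0.3902 -0.3183  0.02  ]
(485, 258) [ 0.3785 -0.3944  0.02  ]
sbase [0.4197 0.3322 0.014 ]
sbase [0.4297 0.2896 0.014 ]
sbase [0.3952 0.2723 0.014 ]
sbase [0.3759 0.3246 0.014 ]
```

```bash
cat >> h.py <<'E'
from scipy.spatial.transform import Rotation as Ro
np.set_printoptions(precision=4,suppress=True)
def go(*P):
    s=ctrl.state();R=Ro.from_quat(s["tool_rot"]).as_matrix();p=np.array(s["position"])
    print("pos",p,"yaw x",np.degrees(np.arctan2(R[1,0],R[0,0])),"tz",R[:,2],"F",s["contact_force"],"t",s["clock"])
    for q in P: q=np.array(q);print(q,"->",R.T@(q-p),np.linalg.norm(q-p)*1000);p=q
E
python3 - <<'E'
from h import *
go((.547,-.240,.239),(.547,-.240,.202))
print(atz("top",(448,122),.25),atz("scene",(338,122),.1))
print(proj("top",[.547,-.24,.2]))
E
```

```text
pos [ 0.1582 -0.5265  0.2382] yaw x 16.714841567954153 tz [-0.0001  0.0013 -1.    ] F [-0.3091 -0.3981 -0.1452] t 0.1
[ 0.547 -0.24   0.239] -> [ 0.4548 -0.1626 -0.0004] 482.97959009248154
[ 0.547 -0.24   0.202] -> [-0.     0.     0.037] 36.99999999999998
[ 0.7172 -0.2446  0.25  ] [ 0.8293 -0.3513  0.1   ]
[[444.678  189.7573]]
```

Call:
step_arm(turn=[[0, 0, 0], [0, 0, 0], [0, 0, 0], [0, 0, 0], [0, 0, 0], [0, 0, 0], [0, 0, 0], [0, 0, 0], [0, 0, 0], [0, 0, 0], [0, 0, 0], [0, 0, 0]], travel=[[0.038, -0.0136, 0], [0.038, -0.0136, 0], [0.038, -0.0136, 0], [0.038, -0.0136, 0], [0.038, -0.0136, 0], [0.038, -0.0136, 0], [0.038, -0.0136, 0], [0.038, -0.0136, 0], [0.038, -0.0136, 0], [0.038, -0.0136, 0], [0.038, -0.0136, 0], [0.037, -0.013, 0]], claw=[0, 0, 0, 0, 0, 0, 0, 0, 0, 0, 0, 0])

```text
clock: 1.6
position: [0.5481, -0.2391, 0.2384]
tool_rot: [0.989, 0.145, -0.0, -0.0]
contact_force: [-0.4, 0.1, 0.6]
finger_gap: 0.005
grasp_force: 0.0
```

Run:
```python
from h import *
go((.547,-.240,.239),(.547,-.240,.202))
snap("scene","s1",(310,90,440,190),6)
```

```text
pos [ 0.5481 -0.2391  0.2384] yaw x 16.726142389421565 tz [-0.0007  0.0005 -1.    ] F [-0.3746  0.1091  0.5931] t 1.6
[ 0.547 -0.24   0.239] -> [-0.0013  0.0006 -0.0006] 1.5635154326183438
[ 0.547 -0.24   0.202] -> [0.    0.    0.037] 36.99999999999998
```

View pics/s1.png

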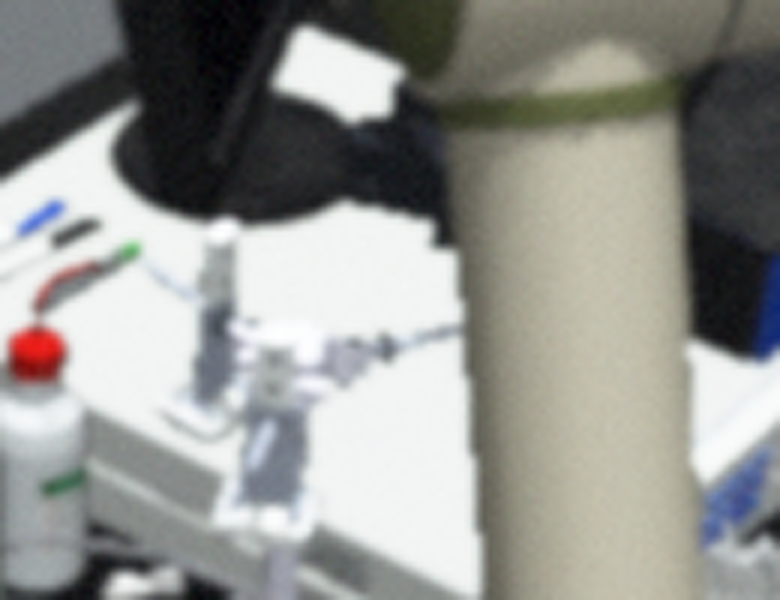

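Run:
```python
from h import *
ax=np.array([.572,-.139]);W=[]
for th,d in [(-124,36),(-124,24)]+[(-124-3*k,22) for k in range(0,11)]:
    a=np.radians(th);u=np.array([np.cos(a),np.sin(a)]);n=np.array([-u[1],u[0]])
    W.append([*(ax+.098*u+d/1000*n),.202])
go(*W)
```

```text
pos [ 0.5507 -0.2364  0.2381] yaw x 16.889214132389924 tz [ 0.0006  0.0017 -1.    ] F [-0.855   3.6139 -0.8153] t 1.65
[ 0.547  -0.2404  0.202 ] -> [-0.0047  0.0028  0.0361] 36.46644512611887
[ 0.5371 -0.2337  0.202 ] -> [-0.0076 -0.0093  0.    ] 12.000000000000037
[ 0.5354 -0.2325  0.202 ] -> [-0.0013 -0.0016  0.    ] 1.9999999999999858
[ 0.5306 -0.2305  0.202 ] -> [-0.004  -0.0034  0.    ] 5.258374919280365
[ 0.5259 -0.2282  0.202 ] -> [-0.0039 -0.0036  0.    ] 5.258374919280464
[ 0.5213 -0.2257  0.202 ] -> [-0.0037 -0.0038  0.    ] 5.258374919280367
[ 0.5168 -0.2229  0.202 ] -> [-0.0035 -0.004   0.    ] 5.258374919280578
[ 0.5125 -0.2199  0.202 ] -> [-0.0033 -0.0041  0.    ] 5.258374919280332
[ 0.5083 -0.2167  0.202 ] -> [-0.003  -0.0043  0.    ] 5.258374919280434
[ 0.5043 -0.2132  0.202 ] -> [-0.0028 -0.0044  0.    ] 5.258374919280498
[ 0.5005 -0.2096  0.202 ] -> [-0.0026 -0.0046  0.    ] 5.258374919280438
[ 0.497  -0.2058  0.202 ] -> [-0.0023 -0.0047  0.    ] 5.258374919280407
[ 0.4936 -0.2017  0.202 ] -> [-0.0021 -0.0048  0.    ] 5.258374919280484
```

Call:
step_arm(turn=[[0, 0, 0], [0, 0, 0], [0, 0, 0], [0, 0, 0]], travel=[[0, 0, 0.018], [0, 0, 0.018], [-0.004, -0.004, 0], [-0.003, -0.004, 0]], claw=[0, 0, 0, 0])

```text
clock: 2.15
position: [0.5379, -0.2345, 0.2034]
tool_rot: [0.989, 0.145, 0.0, 0.0]
contact_force: [-0.3, -0.0, 0.4]
finger_gap: 0.006
grasp_force: 0.0
```

Call:
step_arm(turn=[[0, 0, 0], [0, 0, 0], [0, 0, 0], [0, 0, 0], [0, 0, 0], [0, 0, 0]], travel=[[-0.0025, -0.003, 0], [-0.004, -0.0034, 0], [-0.0039, -0.0036, 0], [-0.0037, -0.0038, 0], [-0.0035, -0.004, 0], [0, 0, 0]], claw=[0, 0, 0, 0, 0, 0])

```text
clock: 2.9
position: [0.5166, -0.2225, 0.2034]
tool_rot: [0.989, 0.145, 0.001, 0.001]
contact_force: [3.8, -0.5, 2.0]
finger_gap: 0.002
grasp_force: 1.4
```

Call:
step_arm(turn=[[0, 0, 0], [0, 0, 0], [0, 0, 0], [0, 0, 0]], travel=[[-0.0033, -0.0041, 0], [-0.003, -0.0043, 0], [-0.0028, -0.0044, 0], [0, 0, 0]], claw=[0, 0, 0, 0])

```text
clock: 3.4
position: [0.5041, -0.213, 0.2031]
tool_rot: [0.989, 0.145, 0.0, 0.0]
contact_force: [2.8, -0.9, 0.8]
finger_gap: 0.005
grasp_force: 1.3
```

Run:
```python
from h import *
snap("top","t1",(350,130,470,220),6)
go()
```

```text
pos [ 0.504 -0.213  0.203] yaw x 16.71823636677798 tz [ 0.0005 -0.0005 -1.    ] F [ 2.7841 -1.0079  0.7262] t 3.45
```

View pics/t1.png

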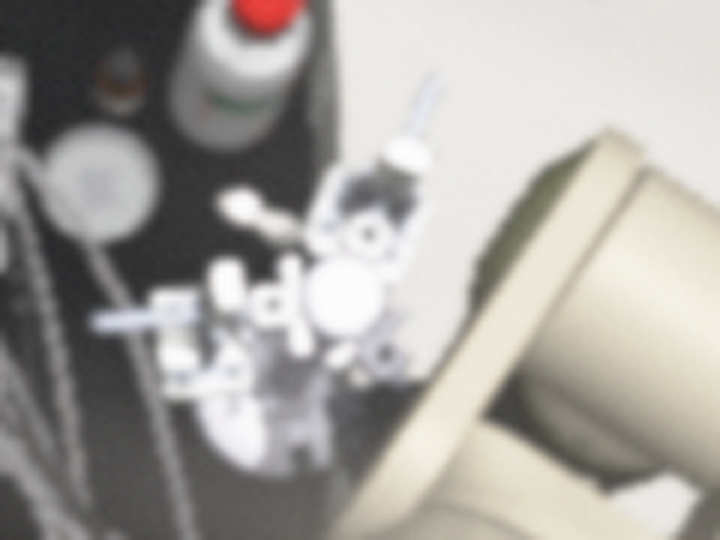

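The rack has turned about 20° and nothing else has moved: the hub is at crop (345,297) and the left branch tip at (90,322). I'll keep pushing in smaller steps.

Call:
step_arm(turn=[[0, 0, 0], [0, 0, 0], [0, 0, 0]], travel=[[-0.0016, -0.0028, 0], [-0.0015, -0.0028, 0], [0, 0, 0]], claw=[0, 0, 0])

```text
clock: 3.82
position: [0.4995, -0.2085, 0.2029]
tool_rot: [0.989, 0.145, 0.0, 0.0]
contact_force: [4.1, -1.6, 1.9]
finger_gap: 0.0
grasp_force: 1.6
```

Call:
step_arm(turn=[[0, 0, 0], [0, 0, 0], [0, 0, 0]], travel=[[-0.0013, -0.0028, 0], [-0.0012, -0.0028, 0], [0, 0, 0]], claw=[0, 0, 0])

```text
clock: 4.2
position: [0.4954, -0.2039, 0.2028]
tool_rot: [0.989, 0.145, 0.0, 0.0]
contact_force: [4.6, -1.9, 0.1]
finger_gap: 0.006
grasp_force: 1.6
```

Call:
step_arm(turn=[[0, 0, 0], [0, 0, 0]], travel=[[-0.001, -0.0024, 0], [0, 0, 0]], claw=[0, 0])

```text
clock: 4.45
position: [0.4937, -0.2019, 0.2028]
tool_rot: [0.989, 0.145, 0.0, 0.0]
contact_force: [4.8, -2.3, -0.3]
finger_gap: 0.006
grasp_force: 1.7
```

Call:
step_arm(turn=[[0, 0, 0], [0, 0, 0]], travel=[[-0.0009, -0.0024, 0], [0, 0, 0]], claw=[0, 0])

```text
clock: 4.7
position: [0.4921, -0.1998, 0.2028]
tool_rot: [0.989, 0.145, 0.0, 0.0]
contact_force: [4.5, -1.8, -0.0]
finger_gap: 0.005
grasp_force: 1.7
```

Call:
step_arm(turn=[[0, 0, 0], [0, 0, 0]], travel=[[-0.0008, -0.002, 0], [0, 0, 0]], claw=[0, 0])

```text
clock: 4.95
position: [0.4907, -0.1982, 0.2028]
tool_rot: [0.989, 0.145, 0.0, 0.0]
contact_force: [4.5, -2.4, 1.1]
finger_gap: 0.001
grasp_force: 1.8
```

Call:
step_arm(turn=[[0, 0, 0], [0, 0, 0]], travel=[[-0.0008, -0.0022, 0], [0, 0, 0]], claw=[0, 0])

```text
clock: 5.2
position: [0.4893, -0.1962, 0.2027]
tool_rot: [0.989, 0.145, -0.0, 0.0]
contact_force: [4.1, -1.9, 0.3]
finger_gap: 0.005
grasp_force: 1.7
```

Call:
step_arm(turn=[[0, 0, 0], [0, 0, 0]], travel=[[-0.0007, -0.0022, 0], [0, 0, 0]], claw=[0, 0])

```text
clock: 5.45
position: [0.488, -0.1943, 0.2028]
tool_rot: [0.989, 0.145, -0.0, 0.0]
contact_force: [4.6, -1.7, 1.0]
finger_gap: 0.006
grasp_force: 1.7
```

Call:
step_arm(turn=[[0, 0, 0], [0, 0, 0]], travel=[[-0.0006, -0.0022, 0], [0, 0, 0]], claw=[0, 0])

```text
clock: 5.7
position: [0.4868, -0.1923, 0.2027]
tool_rot: [0.989, 0.145, -0.0, 0.0]
contact_force: [3.9, -1.8, 0.3]
finger_gap: 0.006
grasp_force: 1.7
```

Call:
step_arm(turn=[[0, 0, 0], [0, 0, 0]], travel=[[-0.0004, -0.0022, 0], [0, 0, 0]], claw=[0, 0])

```text
clock: 5.95
position: [0.4858, -0.1904, 0.2028]
tool_rot: [0.989, 0.145, -0.0, 0.0]
contact_force: [4.4, -2.3, 0.8]
finger_gap: 0.007
grasp_force: 1.7
```

Call:
step_arm(turn=[[0, 0, 0], [0, 0, 0]], travel=[[-0.0003, -0.0022, 0], [0, 0, 0]], claw=[0, 0])

```text
clock: 6.2
position: [0.4848, -0.1883, 0.2028]
tool_rot: [0.989, 0.145, -0.0, 0.0]
contact_force: [2.7, -1.9, -0.0]
finger_gap: 0.005
grasp_force: 1.6
```

Run:
```python
from h import *
snap("top","t2",(350,130,470,220),6)
```

```text
(no output)
```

View pics/t2.png

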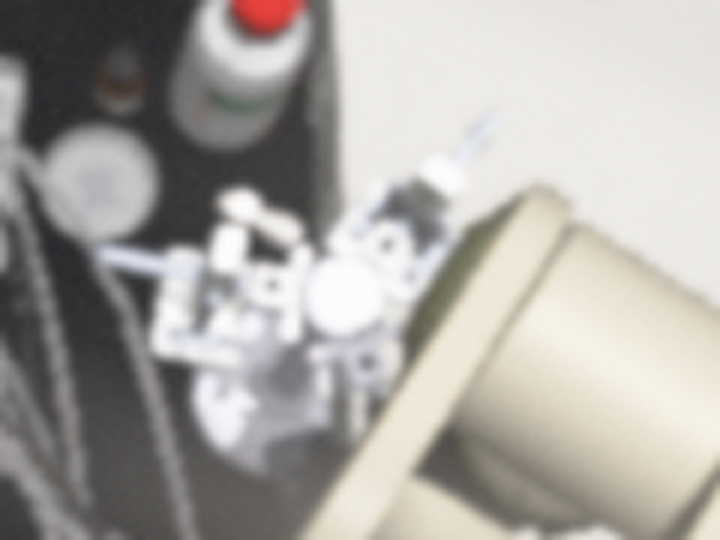

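The rack has now turned about 37° in total: the left branch tip is at (100,250) and the right one at (490,118). It hasn't reached the stop, so I'll continue.

Call:
step_arm(turn=[[0, 0, 0], [0, 0, 0], [0, 0, 0]], travel=[[-0.0006, -0.0023, 0], [-0.0005, -0.0023, 0], [0, 0, 0]], claw=[0, 0, 0])

```text
clock: 6.62
position: [0.4824, -0.1842, 0.2027]
tool_rot: [0.989, 0.145, -0.0, 0.0]
contact_force: [3.8, -1.8, -0.1]
finger_gap: 0.007
grasp_force: 1.6
```

Call:
step_arm(turn=[[0, 0, 0], [0, 0, 0], [0, 0, 0]], travel=[[-0.0004, -0.0023, 0], [-0.0003, -0.0023, 0], [0, 0, 0]], claw=[0, 0, 0])

```text
clock: 7.0
position: [0.4805, -0.1801, 0.2028]
tool_rot: [0.989, 0.145, 0.0, 0.0]
contact_force: [4.4, -3.1, -0.7]
finger_gap: 0.007
grasp_force: 1.8
```

Call:
step_arm(turn=[[0, 0, 0], [0, 0, 0], [0, 0, 0]], travel=[[-0.0003, -0.0023, 0], [-0.0002, -0.0023, 0], [0, 0, 0]], claw=[0, 0, 0])

```text
clock: 7.38
position: [0.4797, -0.1776, 0.203]
tool_rot: [0.989, 0.145, 0.001, 0.002]
contact_force: [8.9, -10.9, -4.3]
finger_gap: 0.005
grasp_force: 6.2
```

Call:
step_arm(turn=[[0, 0, 0], [0, 0, 0], [0, 0, 0], [0, 0, 0], [0, 0, 0], [0, 0, 0], [0, 0, 0], [0, 0, 0]], travel=[[0, 0.004, 0], [0.003, 0.012, 0], [0.003, 0.012, -0.02], [0, 0, -0.04], [-0.02, 0, -0.04], [-0.05, 0, -0.03], [-0.05, 0, 0], [-0.04, 0, 0]], claw=[0, 0, 0, 0, 0, 0, 0.5, 0.5])

```text
clock: 8.38
position: [0.3375, -0.247, 0.3329]
tool_rot: [0.989, 0.145, -0.0, -0.0]
contact_force: [0.8, -1.4, 0.1]
finger_gap: 0.209
grasp_force: 0.0
```

Call:
step_arm(turn=[[0, 0, 0], [0, 0, 0], [0, 0, 0], [0, 0, 0], [0, 0, 0], [0, 0, 0], [0, 0, 0], [0, 0, 0], [0, 0, 0], [0, 0, 0], [0, 0, 0], [0, 0, 0]], travel=[[0.005, -0.04, 0], [0.01, -0.04, 0], [0.01, -0.04, 0], [0.01, -0.04, 0], [0.01, -0.04, 0], [0.01, -0.04, 0], [0.01, -0.04, 0], [0.01, -0.04, 0], [0.01, -0.04, 0], [0.0, -0.04, 0], [0.0, -0.0, 0], [0, 0, 0]], claw=[0.5, 0.5, 0.5, 0.5, 0.5, 0.5, 0.5, 0.5, 0.5, 0.5, 0.5, 0.5])

```text
clock: 9.88
position: [0.3057, 0.1603, 0.3326]
tool_rot: [0.989, 0.145, -0.0, 0.0]
contact_force: [-0.3, 0.2, -0.1]
finger_gap: 0.5
grasp_force: 0.0
```

Run:
```python
from h import *
go((.406,.3025,.25),(.406,.3025,.08))
for uv in[(300,260),(220,335),(165,388)]: print("instr bottom?",atz("scene",uv,0))
s=optics.capture("scene")[:,:,::-1];t=optics.capture("top")[:,:,::-1]
cv2.imwrite("pics/raw_s3.png",s);cv2.imwrite("pics/raw_t3.png",t)
C=lambda im,x0,y0,w,h,k:cv2.resize(im[y0:y0+h,x0:x0+w],None,fx=k,fy=k,interpolation=cv2.INTER_CUBIC)
cv2.imwrite("pics/c3.png",np.hstack([C(t,365,150,65,75,6),C(s,325,120,65,75,6)]))
```

```text
pos [0.3057 0.1603 0.3326] yaw x 16.727469590823883 tz [-0.0009 -0.0004 -1.    ] F [-0.3275  0.2122 -0.0646] t 9.875
[0.406  0.3025 0.25  ] -> [ 0.1371 -0.1074  0.0825] 192.65889015972672
[0.406  0.3025 0.08  ] -> [ 0.0002 -0.      0.17  ] 169.99999999999997
instr bottom? [0.5279 0.1878 0.    ]
instr bottom? [0.506  0.5161 0.    ]
instr bottom? [0.491  0.6983 0.    ]
```

View pics/c3.png

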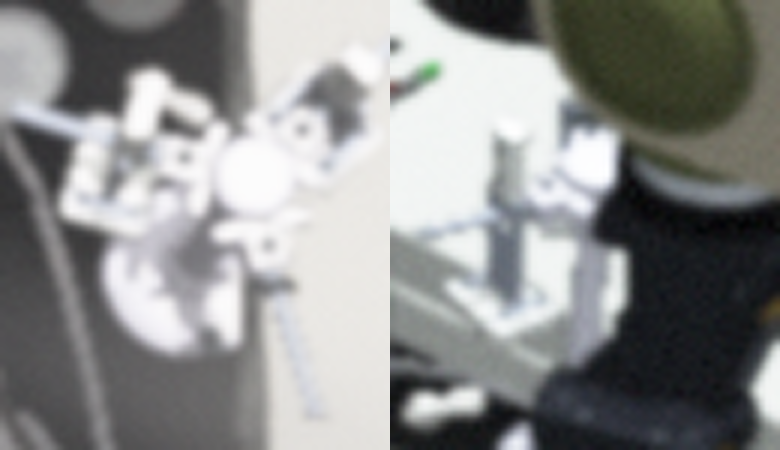

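Viewed: the rack is against its stop. In the top view the hub is at (397.5,179.5), the collar at (411.3,197.5) and the rod tip at (417.8,219.2). The arm hides the rod in the scene view.

Run:
```python
from h import *
f=lambda u,v:(365+u/6,150+v/6)
hub=atz("top",f(255,177),.22);col=atz("top",f(278,285),.205);tip=atz("top",f(317,415),.2135);lug=atz("top",f(205,338),.02)
print(hub,col,tip,lug)
for n,a in(("hub-tip",tip-hub),("col-tip",tip-col),("hub-col",col-hub)):print(n,np.degrees(np.arctan2(a[1],a[0])),np.hypot(*a[:2]))
l=lug-hub;print("lug",np.degrees(np.arctan2(l[1],l[0])))
```

```text
[ 0.5703 -0.1394  0.22  ] [ 0.5252 -0.1504  0.205 ] [ 0.4663 -0.1638  0.2135] [ 0.5343 -0.1447  0.02  ]
hub-tip -166.76207023943172 0.10679025614181491
col-tip -167.15328041268705 0.06036193916551756
hub-col -166.2534865358299 0.046431553211420694
lug -171.64562430405266
```

Call:
step_arm(turn=[[0, 0, 0], [0, 0, 0], [0, 0, 0], [0, 0, 0.014], [0, 0, 0], [0, 0, 0]], travel=[[0.034, -0.027, 0.0], [0.034, -0.027, 0.02], [0.034, -0.027, 0.02], [0.034, -0.0264, 0.02], [0, 0, 0.02], [0, 0, 0]], claw=[0.6, 0.6, 0.6, 0.6, 0.6, 0.6])

```text
clock: 10.72
position: [0.4052, 0.3017, 0.2515]
tool_rot: [0.99, 0.138, -0.002, 0.001]
contact_force: [0.5, 0.4, 1.5]
finger_gap: 0.595
grasp_force: 0.0
```

Call:
step_arm(turn=[[0, 0, -0.014], [0, 0, -0.014], [0, 0, 0], [0, 0, 0], [0, 0, 0], [0, 0, 0], [0, 0, 0]], travel=[[0.0008, -0.001, 0.035], [0, 0, 0.035], [0, 0, 0.035], [0, 0, 0.035], [0, 0, 0.02], [0, 0, 0.006], [0, 0, 0]], claw=[0.6, 0.6, 0.6, 0.6, 0.6, 0.6, 0.6])

```text
clock: 11.6
position: [0.4061, 0.3036, 0.0876]
tool_rot: [0.988, 0.152, 0.001, -0.0]
contact_force: [0.2, -0.2, -0.0]
finger_gap: 0.605
grasp_force: 0.0
```

Run:
```python
from h import *
go((.406,.3025,.085))
s=optics.capture("scene")[:,:,::-1];t=optics.capture("top")[:,:,::-1]
C=lambda im,x0,y0,w,h,k:cv2.resize(im[y0:y0+h,x0:x0+w],None,fx=k,fy=k,interpolation=cv2.INTER_CUBIC)
cv2.imwrite("pics/c4.png",np.hstack([C(t,215,205,65,75,6),C(s,270,245,65,75,6)]))
```

```text
pos [0.4061 0.3036 0.0876] yaw x 17.473017370593748 tz [ 0.0012  0.0005 -1.    ] F [ 0.232  -0.1718 -0.0319] t 11.6
[0.406  0.3025 0.085 ] -> [-0.0005  0.001   0.0026] 2.889498427684006
```

View pics/c4.png

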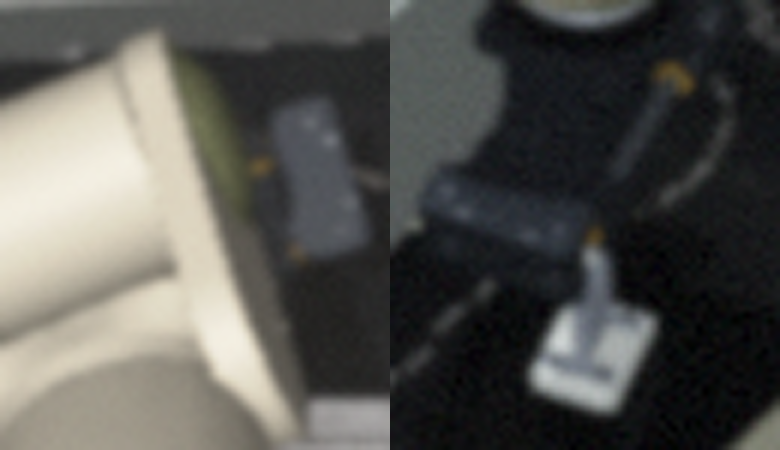

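The scene crop shows the gripper body over the carrier, with the stem between the fingers at about (597,245). I'll close the fingers.

Call:
step_arm(turn=[[0, 0, 0], [0, 0, 0], [0, 0, 0], [0, 0, 0], [0, 0, 0], [0, 0, 0], [0, 0, 0]], travel=[[0, 0.001, 0], [0, 0, 0], [0, 0, 0], [0, 0, 0], [0, 0, 0], [0, 0, 0], [0, 0, 0]], claw=[0.4, 0.1, 0, 0, 0, 0, 0])

```text
clock: 12.58
position: [0.4058, 0.303, 0.0868]
tool_rot: [0.988, 0.152, 0.0, -0.0]
contact_force: [0.2, 0.6, 0.4]
finger_gap: 0.222
grasp_force: 29.7
```

Call:
step_arm(turn=[[0, 0, 0], [0, 0, 0], [0, 0, 0], [0, 0, 0], [0, 0, 0]], travel=[[0, 0, -0.01], [0, 0, -0.04], [0, 0, -0.06], [0, 0, -0.06], [0, 0, 0]], claw=[0, 0, 0, 0, 0])

```text
clock: 13.2
position: [0.4068, 0.3035, 0.2614]
tool_rot: [0.988, 0.152, 0.004, -0.001]
contact_force: [-0.6, -1.1, -1.4]
finger_gap: 0.222
grasp_force: 29.7
```

Run:
```python
from h import *
im=cv2.imread("pics/raw_t3.png").astype(float)
g=im[:,:,2]  # red: rod is bluish
for r in range(195,224): print(r,g[r,405:425].astype(int))
```

```text
195 [180 157 169 184 192 196 201 206 219 229 233 234 234 234 234 234 235 235
 236 235]
196 [175 137 132 144 159 168 164 168 188 216 230 234 235 233 235 234 235 235
 235 234]
197 [170 124 109 118 129 136 140 141 156 196 226 233 234 234 234 234 235 234
 234 234]
198 [169 121 115 120 127 143 160 165 175 202 226 234 234 234 234 234 234 234
 235 234]
199 [173 125 125 143 160 178 195 204 209 222 231 234 234 233 234 234 234 235
 234 234]
200 [174 127 129 159 192 209 210 217 220 228 233 234 234 233 234 235 235 233
 233 234]
201 [174 126 128 164 203 213 211 218 223 229 234 233 233 234 233 235 235 233
 234 233]
202 [173 124 127 164 201 209 203 214 222 226 232 234 234 233 235 233 234 234
 235 234]
203 [171 123 126 166 201 209 204 208 219 221 228 233 234 233 233 233 234 234
 234 234]
204 [169 124 128 165 204 220 215 211 218 222 230 233 233 234 233 233 234 233
 233 233]
205 [169 126 129 164 202 221 216 209 215 221 226 230 233 233 233 233 234 234
 234 233]
206 [160 126 131 161 200 221 217 208 212 217 220 227 232 233 233 232 233 233
 234 233]
207 [142 125 133 158 198 221 223 215 212 217 221 227 232
[... 722 characters left out ...]
230]
216 [133 142 143 148 176 210 224 225 226 223 217 212 213 218 224 228 229 229
 229 229]
217 [132 139 141 146 172 206 223 225 226 223 217 210 210 217 222 227 228 228
 229 229]
218 [131 136 138 144 173 206 222 224 225 223 214 203 207 213 219 225 227 228
 228 228]
219 [132 137 135 144 172 206 221 225 225 223 214 202 204 207 214 222 227 227
 228 228]
220 [133 135 137 145 174 209 223 226 225 225 221 219 220 219 221 224 226 227
 227 228]
221 [132 136 133 142 170 205 222 224 225 225 226 225 225 225 225 226 227 226
 226 227]
222 [127 131 131 138 169 203 221 223 225 225 224 224 225 225 225 226 226 227
 226 226]
223 [117 124 126 134 166 202 221 225 225 224 226 226 226 226 226 226 226 226
 227 226]
```

Run:
```python
from h import *
for o in(0,.5):
    a=atz("top",(417.1+o,218+o),.213);b=atz("top",(412.4+o,205+o),.208)
    d=a-b;h=np.array([.5703,-.1394,.22]);print(a,b,np.degrees(np.arctan2(d[1],d[0])))
    u=-d[:2]/np.hypot(*d[:2]);v=(h-a)[:2];print("hub lateral rel line",u[0]*v[1]-u[1]*v[0],"along",u@v)
# approach: azimuth 13deg inward
u=np.array([np.cos(np.radians(13)),np.sin(np.radians(13))])
tip=np.array([.4645,-.1635])
p=tip-.03*u
go((.36,.30,.2614),(.36,-.05,.2614),(*p,.2614),(*p,.238),(*(tip-.006*u),.238))
```

```text
[ 0.4694 -0.1621  0.213 ] [ 0.5046 -0.152   0.208 ] -163.92246134415615
hub lateral rel line -0.006091145728133813 along 0.10321888856411375
[ 0.4681 -0.1634  0.213 ] [ 0.5032 -0.1533  0.208 ] -163.93621368657318
hub lateral rel line -0.00523250989204679 along 0.10482173922571897
pos [0.4068 0.3035 0.2614] yaw x 17.531020573493294 tz [ 0.0085  0.0037 -1.    ] F [-0.6041 -1.1467 -1.3864] t 13.2
[0.36   0.3    0.2614] -> [-0.0456 -0.0108 -0.0004] 46.90459792773336
[ 0.36   -0.05    0.2614] -> [-0.1054  0.3337 -0.0013] 350.0
[ 0.4353 -0.1702  0.2614] -> [0.0355 0.1373 0.0002] 141.86301975454458
[ 0.4353 -0.1702  0.238 ] -> [-0.0002  0.      0.0234] 23.40000000000003
[ 0.4587 -0.1648  0.238 ] -> [0.0239 0.0019 0.0002] 23.999999999999993
```

Run:
```python
from h import *
hub=atz("top",(407.1,179.1),.22)
for n,p in(("t0",(355+73/5,140+286/5)),("t3",(365+15/6,150+107/6)),("t0f",(442.4,202.2)),("t3f",(417.4,219.0))):
    for z in (.213,):
        d=atz("top",np.array(p)-.4,z)-hub;a=np.degrees(np.arctan2(d[1],d[0]));print(n,a,a-240,np.hypot(*d[:2]))
```

```text
t0 114.7726842744518 -125.2273157255482 0.10935884231184442
t3 72.01972170363875 -167.98027829636123 0.10900122503934097
t0f -123.36730566426206 -363.36730566426206 0.10769152237559296
t3f -167.2254755668663 -407.2254755668663 0.10610160265316766
```

Call:
step_arm(turn=[[0, 0, 0.044], [0, 0, 0.044]], travel=[[-0.023, -0.005, 0], [-0.023, -0.005, 0]], claw=[0, 0])

```text
clock: 13.45
position: [0.3577, 0.2992, 0.2556]
tool_rot: [0.994, 0.108, -0.001, 0.0]
contact_force: [-0.6, 0.2, -0.3]
finger_gap: 0.227
grasp_force: 29.7
```

Call:
step_arm(turn=[[0, 0, 0], [0, 0, 0], [0, 0, 0], [0, 0, 0], [0, 0, 0], [0, 0, 0], [0, 0, 0], [0, 0, 0], [0, 0, 0], [0, 0, 0], [0, 0, 0], [0, 0, 0]], travel=[[-0.003, 0.025, 0], [-0.003, 0.044, 0], [-0.003, 0.047, 0], [-0.003, 0.047, 0], [-0.003, 0.047, 0], [-0.003, 0.047, 0], [-0.003, 0.047, 0], [-0.003, 0.047, 0], [-0.003, 0.047, 0], [-0.003, 0.044, 0], [-0.002, 0.029, 0], [0, 0, 0]], claw=[0, 0, 0, 0, 0, 0, 0, 0, 0, 0, 0, 0])

```text
clock: 14.95
position: [0.4289, -0.1682, 0.2555]
tool_rot: [0.994, 0.107, -0.001, -0.001]
contact_force: [-0.5, 0.3, -1.6]
finger_gap: 0.225
grasp_force: 29.7
```

Run:
```python
from h import *
u=np.array([np.cos(np.radians(12.5)),np.sin(np.radians(12.5))]);tip=np.array([.466,-.163])
go((*(tip-.035*u),.238),(*(tip-.010*u),.238),(*tip,.238))
snap("top","t5");snap("scene","s5")
s=cv2.imread("pics/raw_s5.png");t=cv2.imread("pics/raw_t5.png")
C=lambda im,x0,y0,w,h,k:cv2.resize(im[y0:y0+h,x0:x0+w],None,fx=k,fy=k,interpolation=cv2.INTER_CUBIC)
cv2.imwrite("pics/c5.png",np.hstack([C(t,380,165,65,75,6),C(s,320,120,65,75,6)]))
```

```text
pos [ 0.4289 -0.1682  0.2555] yaw x 12.329239080409135 tz [-0.0022  0.0015 -1.    ] F [-0.5339  0.2854 -1.6149] t 14.95
[ 0.4318 -0.1706  0.238 ] -> [0.0024 0.003  0.0175] 17.8682658509577
[ 0.4562 -0.1652  0.238 ] -> [ 0.025  -0.0001 -0.    ] 25.00000000000003
[ 0.466 -0.163  0.238] -> [ 0.01 -0.   -0.  ] 9.999999999999975
```

View pics/c5.png

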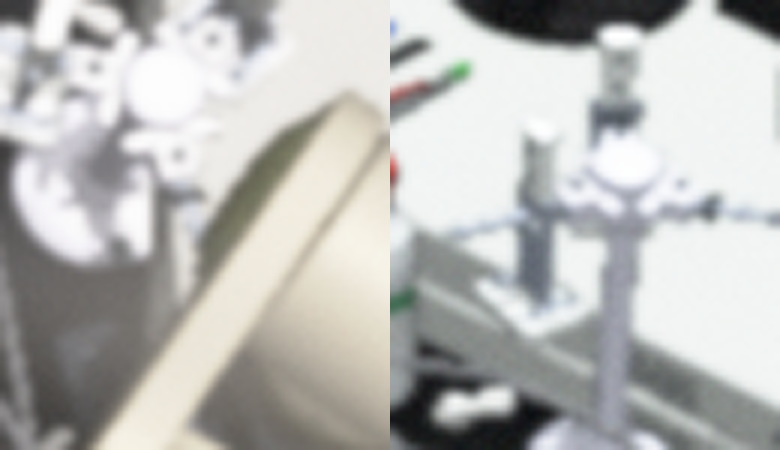

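The collar is at scene (373.7,155) and the free rod runs right from it, clear. In the top view the arm hides the tip. I'll approach and feel for the rod.

Call:
step_arm(turn=[[0, 0, 0], [0, 0, 0], [0, 0, 0], [0, 0, 0], [0, 0, 0]], travel=[[0.001, 0.002, 0.009], [0.001, 0.001, 0.0085], [0.008, 0, 0], [0.008, 0, 0], [0, 0, 0]], claw=[0, 0, 0, 0, 0])

```text
clock: 15.68
position: [0.4482, -0.166, 0.2393]
tool_rot: [0.994, 0.109, 0.0, 0.0]
contact_force: [-0.8, 0.5, -1.1]
finger_gap: 0.222
grasp_force: 29.7
```

Call:
step_arm(turn=[[0, 0, 0], [0, 0, 0], [0, 0, 0], [0, 0, 0]], travel=[[0.003, 0, 0], [0.002, 0, 0], [0.002, 0, 0], [0, 0, 0]], claw=[0, 0, 0, 0])

```text
clock: 16.18
position: [0.4544, -0.1646, 0.2393]
tool_rot: [0.994, 0.109, 0.0, 0.0]
contact_force: [0.1, -0.5, 0.3]
finger_gap: 0.223
grasp_force: 29.7
```

Call:
step_arm(turn=[[0, 0, 0], [0, 0, 0], [0, 0, 0], [0, 0, 0]], travel=[[0.0015, 0, 0], [0.0015, 0, 0], [0.0015, 0, 0], [0, 0, 0]], claw=[0, 0, 0, 0])

```text
clock: 16.68
position: [0.4588, -0.1637, 0.2392]
tool_rot: [0.994, 0.109, -0.0, 0.0]
contact_force: [-0.8, -0.6, -1.0]
finger_gap: 0.221
grasp_force: 29.7
```

Call:
step_arm(turn=[[0, 0, 0], [0, 0, 0], [0, 0, 0]], travel=[[0.0015, 0, 0.0005], [0.0015, 0, 0.0005], [0, 0, 0]], claw=[0, 0, 0])

```text
clock: 17.05
position: [0.4618, -0.163, 0.2382]
tool_rot: [0.994, 0.109, -0.0, -0.0]
contact_force: [0.6, -0.5, -1.5]
finger_gap: 0.222
grasp_force: 29.7
```

Call:
step_arm(turn=[[0, 0, 0], [0, 0, 0], [0, 0, 0]], travel=[[0.0015, 0, 0], [0.0015, 0, 0], [0, 0, 0]], claw=[0, 0, 0])

```text
clock: 17.42
position: [0.4647, -0.1624, 0.2382]
tool_rot: [0.994, 0.109, 0.0, 0.0]
contact_force: [0.4, 0.1, -1.2]
finger_gap: 0.223
grasp_force: 29.7
```

Call:
step_arm(turn=[[0, 0, 0], [0, 0, 0], [0, 0, 0]], travel=[[0.0015, 0, 0], [0.0015, 0, 0], [0, 0, 0]], claw=[0, 0, 0])

```text
clock: 17.8
position: [0.4676, -0.1617, 0.2382]
tool_rot: [0.994, 0.109, 0.0, 0.0]
contact_force: [0.4, -0.4, -0.9]
finger_gap: 0.217
grasp_force: 29.7
```

Call:
step_arm(turn=[[0, 0, 0], [0, 0, 0], [0, 0, 0]], travel=[[0.0015, 0, 0.0003], [0.0015, 0, 0.0003], [0, 0, 0]], claw=[0, 0, 0])

```text
clock: 18.18
position: [0.4706, -0.1611, 0.2376]
tool_rot: [0.994, 0.109, -0.0, -0.0]
contact_force: [-0.2, 0.1, -1.2]
finger_gap: 0.221
grasp_force: 29.7
```

Call:
step_arm(turn=[[0, 0, 0], [0, 0, 0], [0, 0, 0]], travel=[[0.0015, 0, 0.0003], [0.0015, 0, 0.0003], [0, 0, 0]], claw=[0, 0, 0])

```text
clock: 18.55
position: [0.4735, -0.1604, 0.237]
tool_rot: [0.994, 0.109, -0.0, -0.0]
contact_force: [0.1, -1.3, -1.5]
finger_gap: 0.225
grasp_force: 29.7
```

Call:
step_arm(turn=[[0, 0, 0], [0, 0, 0], [0, 0, 0]], travel=[[0.0015, 0, 0.0003], [0.0015, 0, 0.0003], [0, 0, 0]], claw=[0, 0, 0])

```text
clock: 18.92
position: [0.4764, -0.1598, 0.2364]
tool_rot: [0.994, 0.109, -0.0, -0.0]
contact_force: [-0.2, 0.6, -1.4]
finger_gap: 0.224
grasp_force: 29.7
```

Call:
step_arm(turn=[[0, 0, 0], [0, 0, 0], [0, 0, 0], [0, 0, 0]], travel=[[0.0025, 0, 0.0004], [0.0025, 0, 0.0003], [0.0025, 0, 0.0004], [0, 0, 0]], claw=[0, 0, 0, 0])

```text
clock: 19.42
position: [0.4838, -0.1581, 0.2352]
tool_rot: [0.994, 0.109, -0.0, -0.0]
contact_force: [0.6, 0.6, -0.4]
finger_gap: 0.219
grasp_force: 29.7
```

Call:
step_arm(turn=[[0, 0, 0], [0, 0, 0], [0, 0, 0], [0, 0, 0]], travel=[[0.0025, 0, 0.0004], [0.0025, 0, 0.0003], [0.0025, 0, 0.0004], [0, 0, 0]], claw=[0, 0, 0, 0])

```text
clock: 19.92
position: [0.4911, -0.1565, 0.2342]
tool_rot: [0.994, 0.109, -0.0, -0.0]
contact_force: [0.1, 0.1, -1.0]
finger_gap: 0.221
grasp_force: 29.7
```

Call:
step_arm(turn=[[0, 0, 0], [0, 0, 0], [0, 0, 0], [0, 0, 0]], travel=[[0.0025, 0, 0.0004], [0.0025, 0, 0.0003], [0.0025, 0, 0.0004], [0, 0, 0]], claw=[0, 0, 0, 0])

```text
clock: 20.42
position: [0.4984, -0.1549, 0.2331]
tool_rot: [0.994, 0.109, -0.0, -0.0]
contact_force: [-0.3, -0.1, -0.3]
finger_gap: 0.221
grasp_force: 29.7
```

Call:
step_arm(turn=[[0, 0, 0], [0, 0, 0], [0, 0, 0], [0, 0, 0]], travel=[[0.0025, 0, 0.0004], [0.0025, 0, 0.0003], [0.0025, 0, 0.0004], [0, 0, 0]], claw=[0, 0, 0, 0])

```text
clock: 20.92
position: [0.5058, -0.1533, 0.232]
tool_rot: [0.994, 0.109, -0.0, -0.0]
contact_force: [1.2, -0.5, -0.3]
finger_gap: 0.22
grasp_force: 29.7
```

Call:
step_arm(turn=[[0, 0, 0], [0, 0, 0], [0, 0, 0], [0, 0, 0]], travel=[[0.0015, 0, 0.0002], [0.0015, 0, 0.0002], [0.0015, 0, 0.0002], [0, 0, 0]], claw=[0, 0, 0, 0])

```text
clock: 21.42
position: [0.5101, -0.1523, 0.2314]
tool_rot: [0.994, 0.109, -0.0, -0.0]
contact_force: [0.1, -0.6, -1.4]
finger_gap: 0.219
grasp_force: 29.7
```

Call:
step_arm(turn=[[0, 0, 0], [0, 0, 0], [0, 0, 0]], travel=[[0.001, 0, 0.0002], [0.001, 0, 0.0001], [0, 0, 0]], claw=[0, 0, 0])

```text
clock: 21.8
position: [0.512, -0.1519, 0.2311]
tool_rot: [0.994, 0.109, -0.0, 0.0]
contact_force: [-0.5, -0.7, -0.8]
finger_gap: 0.223
grasp_force: 29.7
```

Call:
step_arm(turn=[[0, 0, 0], [0, 0, 0], [0, 0, 0]], travel=[[0.001, 0, 0.0002], [0.001, 0, 0.0001], [0, 0, 0]], claw=[0, 0, 0])

```text
clock: 22.18
position: [0.514, -0.1514, 0.2308]
tool_rot: [0.994, 0.109, -0.0, -0.0]
contact_force: [-0.2, 0.4, -0.8]
finger_gap: 0.222
grasp_force: 29.7
```

Call:
step_arm(turn=[[0, 0, 0], [0, 0, 0]], travel=[[0.001, 0, 0.0002], [0, 0, 0]], claw=[0, 0])

```text
clock: 22.42
position: [0.5149, -0.1513, 0.2306]
tool_rot: [0.994, 0.109, -0.0, -0.0]
contact_force: [-0.3, -0.2, -0.5]
finger_gap: 0.222
grasp_force: 29.7
```

Call:
step_arm(turn=[[0, 0, 0], [0, 0, 0]], travel=[[0.001, 0, 0.0002], [0, 0, 0]], claw=[0, 0])

```text
clock: 22.68
position: [0.5159, -0.151, 0.2304]
tool_rot: [0.994, 0.109, -0.0, -0.0]
contact_force: [-0.1, -0.1, -0.4]
finger_gap: 0.225
grasp_force: 29.7
```

Call:
step_arm(turn=[[0, 0, 0], [0, 0, 0]], travel=[[0.001, 0, 0.0001], [0, 0, 0]], claw=[0, 0])

```text
clock: 22.92
position: [0.5166, -0.1509, 0.2304]
tool_rot: [0.994, 0.109, -0.0, 0.0]
contact_force: [-2.6, -1.0, 0.5]
finger_gap: 0.226
grasp_force: 29.7
```

Call:
step_arm(turn=[[0, 0, 0], [0, 0, 0]], travel=[[0.001, 0, 0.0001], [0, 0, 0]], claw=[0, 0])

```text
clock: 23.18
position: [0.5173, -0.1507, 0.2303]
tool_rot: [0.994, 0.109, -0.001, 0.0]
contact_force: [-5.5, -1.4, 2.3]
finger_gap: 0.224
grasp_force: 29.8
```

Call:
step_arm(turn=[[0, 0, 0], [0, 0, 0]], travel=[[0.001, 0, 0.0001], [0, 0, 0]], claw=[0, 0])

```text
clock: 23.42
position: [0.5182, -0.1505, 0.2303]
tool_rot: [0.994, 0.109, -0.001, 0.0]
contact_force: [-6.4, -1.2, 2.8]
finger_gap: 0.224
grasp_force: 30.0
```

Call:
step_arm(turn=[[0, 0, 0], [0, 0, 0], [0, 0, 0]], travel=[[-0.0018, 0, 0.001], [0, 0, 0.001], [0, 0, 0]], claw=[0, 0, 0])

```text
clock: 23.8
position: [0.5173, -0.1507, 0.228]
tool_rot: [0.994, 0.109, 0.0, -0.0]
contact_force: [-0.1, -1.0, -1.4]
finger_gap: 0.219
grasp_force: 30.0
```

Call:
step_arm(turn=[[0, 0, 0], [0, 0, 0]], travel=[[0, 0, 0.001], [0, 0, 0]], claw=[0, 0])

```text
clock: 24.05
position: [0.5171, -0.1508, 0.227]
tool_rot: [0.994, 0.109, 0.0, -0.0]
contact_force: [0.5, -0.5, -0.8]
finger_gap: 0.223
grasp_force: 30.0
```

Call:
step_arm(turn=[[0, 0, 0], [0, 0, 0]], travel=[[0, 0, 0.0008], [0, 0, 0]], claw=[0, 0])

```text
clock: 24.3
position: [0.5171, -0.1508, 0.2264]
tool_rot: [0.994, 0.109, 0.0, 0.0]
contact_force: [-0.4, -0.1, -1.3]
finger_gap: 0.227
grasp_force: 30.0
```

Call:
step_arm(turn=[[0, 0, 0], [0, 0, 0]], travel=[[0, 0, 0.0008], [0, 0, 0]], claw=[0, 0])

```text
clock: 24.55
position: [0.5172, -0.1508, 0.226]
tool_rot: [0.994, 0.109, 0.0, 0.0]
contact_force: [-0.5, 0.4, 3.9]
finger_gap: 0.223
grasp_force: 30.0
```

Call:
step_arm(turn=[[0, 0, 0], [0, 0, 0]], travel=[[0.0008, 0, 0.0005], [0, 0, 0]], claw=[0, 0])

```text
clock: 24.8
position: [0.5175, -0.1507, 0.2258]
tool_rot: [0.994, 0.109, -0.0, 0.0]
contact_force: [-4.7, -0.1, 8.4]
finger_gap: 0.224
grasp_force: 30.0
```

Call:
step_arm(turn=[[0, 0, 0], [0, 0, 0]], travel=[[-0.0003, 0, -0.0008], [0, 0, 0]], claw=[0, 0])

```text
clock: 25.05
position: [0.5174, -0.1507, 0.226]
tool_rot: [0.994, 0.109, -0.0, 0.0]
contact_force: [-2.6, 0.4, 4.5]
finger_gap: 0.223
grasp_force: 30.0
```

Call:
step_arm(turn=[[0, 0, 0], [0, 0, 0], [0, 0, 0], [0, 0, 0], [0, 0, 0]], travel=[[0, 0, 0], [0, 0, 0], [0, 0, 0], [0, 0, 0], [0, 0, 0]], claw=[0.25, 0.28, 0.35, 0.42, 0.42])

```text
clock: 25.68
position: [0.5176, -0.1507, 0.2258]
tool_rot: [0.994, 0.109, -0.0, -0.0]
contact_force: [-0.6, 0.1, -0.5]
finger_gap: 0.42
grasp_force: 0.0
```

Call:
step_arm(turn=[[0, 0, 0], [0, 0, 0], [0, 0, 0], [0, 0, 0], [0, 0, 0], [0, 0, 0], [0, 0, 0], [0, 0, 0], [0, 0, 0], [0, 0, 0]], travel=[[0, 0, -0.005], [0, 0, -0.015], [0, 0, -0.02], [0, 0, -0.03], [0, 0, -0.04], [-0.04, 0.02, 0], [-0.04, 0.05, 0], [-0.04, 0.06, 0], [-0.03, 0.06, 0], [0, 0, 0]], claw=[0.45, 0.45, 0.45, 0.45, 0.45, 0.45, 0.45, 0.45, 0.45, 0.45])

```text
clock: 26.92
position: [0.416, -0.3572, 0.3352]
tool_rot: [0.994, 0.106, -0.0, -0.0]
contact_force: [0.3, 0.8, -0.1]
finger_gap: 0.447
grasp_force: 0.0
```

Run:
```python
from h import *
s=optics.capture("scene")[:,:,::-1];t=optics.capture("top")[:,:,::-1]
C=lambda im,x0,y0,w,h,k:cv2.resize(im[y0:y0+h,x0:x0+w],None,fx=k,fy=k,interpolation=cv2.INTER_CUBIC)
cv2.imwrite("pics/c6.png",np.hstack([C(t,365,145,65,85,6),C(s,325,110,65,85,6)]))
go()
```

```text
pos [ 0.4173 -0.3539  0.3359] yaw x 12.427994554185936 tz [ 0.0001  0.0004 -1.    ] F [-1.0419 -0.0249  0.2908] t 27.025
```

View pics/c6.png

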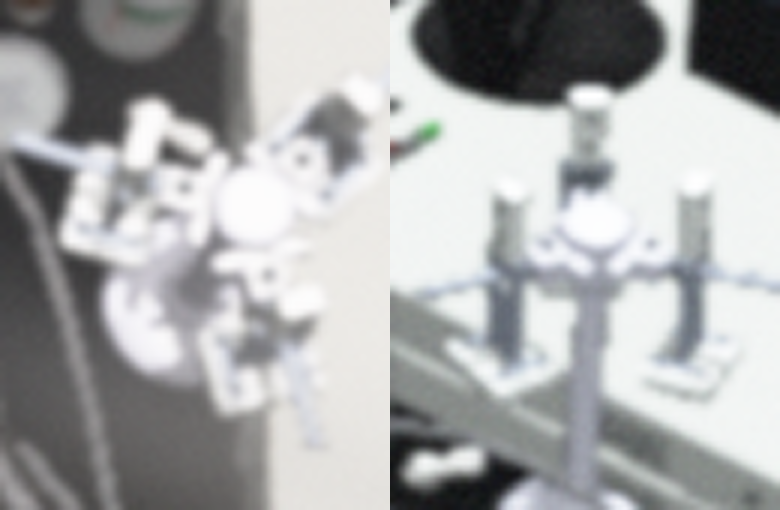

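The last picture shows the carrier hanging upright at the collar (scene crop (692,270)). It matches its neighbour, and the rack is still at its stop. I'll hand it in.

```bash
python3 -c "
from rig import ctrl
print(ctrl.close_job())"
```

```text
the job is handed in; nothing more can be done
None
```

I turned the rack to its stop, hung the carrier on the free branch against the collar and handed the job in after about 27 s; `close_job` returned no verdict, but the last pictures show the carrier upright and home.

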